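Pin a strap in line and set the rail stop to it

TASK

Drive the tapered line-up pin down through the strap's free hole and the base plate hole beneath it, until the pin's collar sits down on the strap and the two holes are pulled into line; leave the pin in. Then slide the rail stop up against the side of the strap and flip its cam lever right over to lock it there. Leave the other things on the bench where they are.

Things in the scene. Friction and masses are not known exactly. Their poses are not given: they have to be found in the camera images.
- fixture: Assembly fixture, fixed to the bench: bare aluminium base plate 220 x 270 x 12 mm on two 40 mm slotted profiles, top face 52 mm above the bench, hollow below. Origin at bench height under its centre; x along the 220 mm side, y along the 270 mm side, z up. A steel rail 28 mm wide, 24 mm high runs on it along y, at x = -50 mm from y = -30 to 130 mm, and carries the stop. Place and yaw vary.
- base_hole (a point): Centre of the plain 22 mm hole right through the base plate, at the plate's top face, partly covered by the strap; 40 mm of free space under the plate. It lies at (-50, -70, 52) mm in the fixture's frame; axes as the fixture's.
- strap_hole (a point): Centre of the plain 22 mm hole in the strap's free end, at the strap's top face (62 mm above the bench). The strap is a flat aluminium bar 185 x 60 x 10 mm lying on the base plate along its x, at y = -70 mm. Axes: x along the bar towards its bolt, y across it towards the stop; the side that the stop meets is at y = +30 mm; the bar ends 30 mm beyond the hole.
- strap (a joint): Swing of the strap, rad, about its one finger-tight hexagon bolt (head 27 mm wide, top 22 mm above the base plate), 125 mm from the free hole on the fixture's +x side. 0: the holes are in line. Starts at 0.034 to 0.051: the strap's hole is 4 to 6.5 mm off the base hole, towards the fixture's -y (away from the stop). Stiff: about 4 N at the hole moves it; it stays as left.
- pin_grip (a point): Middle of the ribbed round handle (26 mm across, 58 mm long) of the loose, upright tapered line-up pin, 0.2 to 0.35 kg. Below this point: underside of its 34 mm wide, 5 mm thick steel collar at 39 mm, then a shank 20.5 mm across for 19 mm, then a taper over 36 mm to a 6 mm flat tip at 94 mm. Starts collar down, 55 mm deep in the tool block. Fully home in the strap: 101 mm above the bench.
- tool_block: Plywood tool block 140 x 64 x 65 mm, fixed, left or right of the fixture, the pin standing tip down in a 24 mm hole 35 mm from its centre along its +x, two stub punches standing 20 mm proud near its other end. Origin under its centre on the bench.
- stop_face (a point): Middle of the front of the rail stop's steel face plate (50 mm wide, 41 mm high, astride the rail), 20 mm above the base plate: the face that meets the strap's side. The stop, 80 mm long in all, slides on the rail in the fixture's y with about 2 N of drag, and starts 25 to 60 mm short of the strap. Up against the pinned strap, this point is at y = -40 mm in the fixture's frame. Axes as the fixture's.
- stop_back (a point): Middle of the rear face of the stop's push plate (44 mm wide, from 25 to 50 mm above the base plate; this point 38 mm above it), 80 mm behind the stop's face. Push here towards the strap. Axes as the fixture's.
- lever_hinge (a point): Axis of the cam lever on top of the stop: 30 mm behind the face, 35.5 mm above the base plate; the axis runs along the rail.
- lever_tip (a point): Middle of the widened end (20 mm wide along the rail, 9 mm thick, 24 mm long) of the dark steel cam lever, 66 mm from its axis; the lever ends 78 mm from the axis. Open it stands up; locked it lies flat, pointing to the fixture's +x.
- cam_lever (a joint): Lever angle, rad: 0 upright (open), 1.52 lying flat towards the fixture's +x (locked). Starts open, 0 to 0.3. From about 0.6 the cam bites: it takes up to about 8 N at the lever's end, and the stop can then no longer be slid by hand. The lever stays where it is left.
- stop (a joint): Travel of the rail stop towards the strap, m: 0 at the far end, 0.060 when against the pinned strap.
- parts_bin: Bystander: open blue plastic bin 150 x 110 x 70 mm with some metal pieces in it, on the other side from the tool block. Origin under its centre.
- angle_offcut: Bystander: piece of aluminium angle 130 x 43 x 45 mm, lying on the bench. Origin near its centre on the bench.
- wood_block: Bystander: pale wooden block 100 x 45 x 28 mm on the bench. Origin under its centre.

How it is judged:
On the way, in this order (a step that is already met when the one before it is completed fails the run):
1. the pin is driven home through both holes, its collar down on the strap and the holes in line (z of pin_grip in the frame of base_hole below 0.0525 m and horizontal distance between pin_grip and base_hole below 0.006 m and horizontal distance between strap_hole and base_hole below 0.0025 m), for 0.2 s.
2. the stop is slid up against the side of the pinned strap (y of stop_face in the frame of strap_hole below 0.032 m and z of pin_grip in the frame of base_hole below 0.0525 m), for 0.1 s.
At the end, for the whole second after the job is handed in: The pin stands home in both holes (collar within 3.5 mm of the strap, handle within 6 mm of the hole's axis), the strap's hole within 2.5 mm of the base hole, the stop's face within 2 mm of the strap's side, the cam lever folded over flat (within 0.17 rad of its end), everything at rest (all of step 2 and horizontal distance between pin_grip and base_hole below 0.006 m and horizontal distance between strap_hole and base_hole below 0.0025 m and value of joint cam_lever above 1.35 rad and velocity of joint stop below 0.005 m/s and velocity of joint cam_lever below 0.05 rad/s); the robot touches nothing.
It fails at once if a bystander (bin, angle offcut, wooden block) is shifted by more than 30 mm (distance of any of parts_bin, angle_offcut, wood_block from where it was at the start of the episode above 0.03 m).
It also fails if it takes over 67 s, if anything falls off the work surface, if the arm or the gripper's body presses on something with over 40 N, if the wrist force passes 120 N, or if a joint passes its speed limit or range.

ROBOT

A 6-joint arm with a two-finger parallel gripper is mounted at the origin on the work surface. World frame = base frame: x ahead of the robot, y to its left, z up, the work surface at z = 0. Lengths are in m, angles in rad, forces in N, time in s.
With the tool pointing down it reaches from about 0.35 to 0.775 m from the base axis. Payload 5.5 kg.
Tool frame: the origin (TCP) lies at the very end of the fingers, on their centre line; the grasp point (between the pads) lies 19 mm behind it; z points along the fingers, y is the direction in which the jaws open and shut (so a half turn about z gives the same grasp; the last joint's range is limited). The gripper opens to 85 mm and grips with 20 to 120 N. Pads are 22 mm wide; open, the fingers measure 114 mm over their backs; the gripper's body (76 mm by 85 mm) begins 54 mm behind the grasp point. The pads swing forward as they close: fully open they stand 13 mm farther back than shut.
Start: joints at [1.206, 0.313, 0.046, 1.304, 0, 1.431], TCP at [0.128, 0.561, 0.231] pointing down, gripper open.
Joint ranges: [-2.76, 2.76], [-0.86, 1.69], [-1.03, 1.26], [-2.2, 2.34], [-1.47, 1.5], [-3.14, 3.14]. Speed limits (rad/s): [2.57, 2.57, 3.14, 3.14, 3.14, 3.14].

INTERFACE

Orientations are given as a unit quaternion [w, x, y, z].
In Python, from workcell import get_state, read_camera, hand_in, find_in, silhouettes gives the robot as it stands. The module is installed in compiled form; this text tells all that it offers.
- The arm moves only by the tool send_rows, never from a script. Its argument "deltas" is a list that holds one entry, the list of rows, each a list of 6 numbers: the shift along the world's x, y, z in cm, then the turn, a rotation vector about the world's x, y, z in degrees. In form: [[[dx, dy, dz, wx, wy, wz], ...]]. A call has 1 to 12 rows; each row is the pose to reach, as a shift and turn from the pose commanded when the call began; what a row does not reach only later rows make up. A row lasts 1/10 s, in which the tool goes at most 50 mm and 8.59 degrees, less where a joint would pass 70% of its speed; a pose out of reach is approached as far as the arm can. A call with a gripper value outside its range is refused whole. "jaw" is the opening, from -1 (shut) to 1 (fully open), so that 0 is half open, set as the call begins (left out, the last holds). The fingers move at their own pace and stop on an object; "force" is the grip in N (left out, the last holds). Time passes only in rows, so rows that repeat a pose let the fingers close. It gives the time, the measured TCP pose, the force and the opening at its end, in the units of the state.
- get_state(): the state, without advancing time (a new reading comes with each control period).
- read_camera(name): name is "side" or "top"; returns a dict with "img" (420x560x3 uint8, red, green, blue), "z_map" (420x560 float32, m along the optical axis (not along the pixel's ray), 0 where there is no reading), "vfov" (degrees; the focal length in pixels is half the picture's height over the tangent of half this angle, whatever the lens; pixels are square), "cx", "cy" (the principal point, pixels), "k1" (the pictures are not rectified: a ray, as slopes to the right and down, at radius r is drawn at 1 + k1 r^2 times it, then the intrinsics apply), "R" (3x3) and "t" (3): a world point X has camera coordinates R X + t. Camera axes: x right, y down, z forward; pixel columns grow to the right and rows downward; lengths in m; the calibration is good to about 2 mm. A picture is of the moment at which its call begins.
- hand_in(): hands the job in, once; it reports no verdict.
Trained networks look in a picture, given as the dict that the camera call returned (one of the last four; its "shot" number tells which), for a name from the list of things; names that differ only in an ending like _2 or _b are one class to them, and where a whole thing is asked for, a point or a joint stands for the part that bears it (a point fixed in the world has none). Each returns a list of dicts, best first, with "conf" (0 to 1); they miss things now and then, are a little off and sometimes report something else, mostly with a low value. They report only what shows in the picture. A call takes as long as a camera call.
- find_in(picture, thing): "box" ([centre column, centre row, width, height] in pixels, round what is visible of it).
- silhouettes(picture, thing): "mask" (420x560 bool, what is visible of it) and "box" ([centre column, centre row, width, height] in pixels, round what is visible of it).
The state is a dict: "clock": time; "joint_pos": joint angles; "qvel": joint speeds; "tau": joint torques, N m; "tcp_pos": TCP position; "orientation": TCP orientation; "wrist_force": force on the tool from outside, world axes, zero at the start; "ft_torque": the same for the moment, N m; "finger_gap": finger opening in m.
Only numpy, scipy, OpenCV 4.12 (cv2) and the standard library are available. Lean on these libraries where they do the work, as an engineer would, in place of code of your own. Each camera call takes 0.05 s, during which the arm holds its last target.

## Working session

There is one attempt and no reset: what is moved stays moved. The work goes in short steps, Python scripts to look and compute and a tool call to move; the robot and the scene stay as the last step left them, time stands still between calls to the robot, and variables do not carry over. Pictures are saved under pics/ and viewed, and the job is handed in when it is done.

Besides the shell and the picture viewer there is one more tool, called after ">>>" by a JSON object that holds its "fn" and its "kwargs". send_rows: Moves the arm, as the interface text tells. Its arguments: {"type":"object","properties":{"deltas":{"type":"array","items":{"type":"array","items":{"type":"array","items":{"type":"number"}}}},"jaw":{"type":"number"},"force":{"type":"number"}},"required":["deltas"]}

```bash
mkdir -p pics
cat > h.py <<'E'
import numpy as np,cv2,pickle
from workcell import *
def f(p): return 210/np.tan(np.radians(p['vfov'])/2)
def K(p): return np.array([[f(p),0,p['cx']],[0,f(p),p['cy']],[0,0,1]])
def rays(p,uv):
    uv=np.asarray(uv,float).reshape(-1,1,2)
    return cv2.undistortPoints(uv,K(p),np.array([p['k1'],0,0,0,0.])).reshape(-1,2)
def w(p,uv,z): # camera depth z -> world
    r=rays(p,uv); z=np.asarray(z,float).reshape(-1,1)
    c=np.hstack([r*z,z]); return (c-np.asarray(p['t']))@np.asarray(p['R'])
def onplane(p,uv,h):
    r=rays(p,uv); d=np.hstack([r,np.ones((len(r),1))])@np.asarray(p['R'])
    C=-np.asarray(p['R']).T@np.asarray(p['t']); s=(h-C[2])/d[:,2]; return C+d*s[:,None]
def proj(p,X):
    X=np.asarray(X,float).reshape(-1,3); 
    return cv2.projectPoints(X,cv2.Rodrigues(np.asarray(p['R'],float))[0],np.asarray(p['t'],float),K(p),np.array([p['k1'],0,0,0,0.]))[0].reshape(-1,2)
def cloud(p):
    v,u=np.mgrid[0:420,0:560]; uv=np.stack([u.ravel(),v.ravel()],1)
    W=w(p,uv,p['z_map'].ravel()).reshape(420,560,3); W[p['z_map']==0]=np.nan; return W
def save(p,n): cv2.imwrite(f'pics/{n}.png',p['img'][:,:,::-1])
E
python3 - <<'E'
from h import *
s=get_state();print(s['clock'],s['tcp_pos'],s['orientation'],s['finger_gap'],s['wrist_force'])
P={}
for n in('side','top'):
    p=read_camera(n);P[n]=p;save(p,n+'0');print(n,p['vfov'],p['cx'],p['cy'],p['k1'],-np.array(p['R']).T@p['t'],np.array(p['R'])[2])
    for th in ['fixture','strap','pin_grip','tool_block','stop_face','lever_tip','parts_bin','angle_offcut','wood_block']:
        print(th,[(np.round(d['conf'],2),np.round(d['box'])) for d in find_in(p,th)[:2]])
pickle.dump(P,open('p0.pkl','wb'))
print(get_state()['clock'])
E
```

```text
0.0 [0.12797797 0.56003004 0.23040723] [-2.35723660e-04  1.12147789e-01  9.93691102e-01 -9.00766298e-04] 0.08553520078381341 [-0.2259289   0.07750685 -0.47920139]
side 47.96772100928924 277.123684864436 202.8484772902106 -0.0506424581550011 [0.27834653 0.81141034 0.93427037] [ 0.24912387 -0.6767861  -0.69274661]
fixture [(np.float64(0.66), array([278., 232., 108.,  99.]))]
strap [(np.float64(0.81), array([282., 202.,  66.,  22.])), (np.float64(0.37), array([187., 315.,  34.,  43.]))]
pin_grip [(np.float64(0.85), array([269., 335.,  18.,  32.]))]
tool_block [(np.float64(0.78), array([285., 358.,  77.,  67.]))]
stop_face [(np.float64(0.57), array([298., 230.,  26.,  45.]))]
lever_tip []
parts_bin [(np.float64(0.66), array([350., 150.,  50.,  46.])), (np.float64(0.5), array([295., 228.,  25.,  48.]))]
angle_offcut [(np.float64(0.74), array([281., 145.,  30.,  36.]))]
wood_block [(np.float64(0.73), array([187., 315.,  37.,  43.])), (np.float64(0.65), array([282., 201.,  66.,  20.]))]
top 48.116357111589444 273.2418849893835 218.01429659290721 -0.011610886781902394 [0.39200813 0.01715812 1.41785754] [ 0.11962903 -0.0197418  -0.99262236]
fixture [(np.float64(0.82), array([267., 218., 104.,  85.])), (np.float64(0.39), array([244., 236.,  34.,  20.]))]
strap [(np.float64(0.62), array([291., 211.,  34.,  65.]))]
pin_grip [(np.float64(0.6), array([144., 250.,  15.,  10.])), (np.float64(0.33), array([249., 231.,  10.,  15.]))]
tool_block [(np.float64(0.63), array([148., 263.,  29.,  50.]))]
stop_face [(np.float64(0.62), array([245., 236.,  27.,  17.]))]
lever_tip []
parts_bin [(np.float64(0.97), array([396., 251.,  51.,  55.])), (np.float64(0.62), array([288., 208.,  30.,  60.]))]
angle_offcut [(np.float64(0.69), array([383., 181.,  44.,  21.]))]
wood_block [(np.float64(0.97), array([163., 181.,  30.,  18.]))]
1.0
```

View pictures.

Run:
```python
import cv2
a=cv2.imread('pics/side0.png');b=cv2.imread('pics/top0.png')
cv2.imwrite('pics/side0c.png',cv2.resize(a[110:410,150:400],None,fx=2,fy=2,interpolation=2)[:600])
cv2.imwrite('pics/top0c.png',cv2.resize(b[150:310,110:440],None,fx=2.4,fy=2.4,interpolation=2))
```

```text
(no output)
```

View pics/side0c.png

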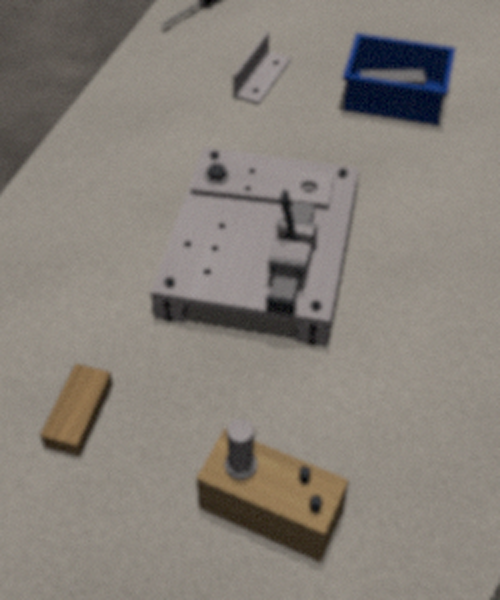

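View pics/top0c.png

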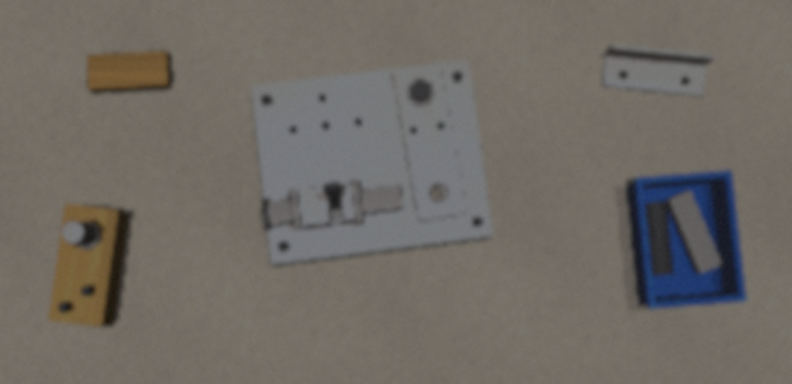

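Run:
```python
from h import *
P=pickle.load(open('p0.pkl','rb'))
for n in('top','side'):
    p=P[n];W=cloud(p);z=W[...,2]
    X,Y=W[...,0],W[...,1]
    print(n,'bench z',np.nanmedian(z[(X>.3)&(X<.8)&(abs(z)<.02)]))
    m=(z>.04)&(z<.14)&(abs(Y)<.17)&(X>.25)&(X<.65)
    top=m&(abs(z-.052)<.005)
    print('plate z',np.nanmedian(z[top]),top.sum())
    c,_=cv2.findContours(m.astype(np.uint8),cv2.RETR_EXTERNAL,cv2.CHAIN_APPROX_NONE)
    c=max(c,key=cv2.contourArea)[:,0]
    q=onplane(p,c,.052)[:,:2].astype(np.float32)
    r=cv2.minAreaRect(q*1000);print('rect',r)
    # tool block
    for nm,zz,y0,y1 in(('block',.065,.2,.45),):
        m=(abs(z-zz)<.006)&(Y>y0)&(Y<y1)
        print(m.sum()); r=cv2.minAreaRect((W[m][:,:2]*1000).astype(np.float32));print(nm,r)
    m=(z>.10)&(Y>.2)&(Y<.45)&(X<.6)
    print('pin',m.sum(),W[m].mean(0) if m.sum() else 0, np.nanmax(z[m]) if m.sum() else 0)
    m=(z>.064)&(abs(Y)<.17)&(X>.25)&(X<.65)
    for i in np.argwhere(m)[::3]: print(i[::-1],np.round(W[i[0],i[1]]*1000).astype(int),end=';')
    print()
```

```text
top bench z 0.0004040788344276544
plate z 0.05217709008362133 4118
rect ((557.9706420898438, 17.000900268554688), (219.93228149414062, 273.1017150878906), 8.584466934204102)
929
block ((426.6363525390625, 354.96038818359375), (65.94268798828125, 139.86146545410156), 84.86800384521484)
pin 99 [0.46076078 0.34890661 0.12805466] 0.1384863589729984
[281 186] [649 -30  71];[285 186] [648 -42  74];[288 186] [649 -50  74];[278 187] [646 -22  66];[282 187] [646 -33  69];[285 187] [645 -42  76];[288 187] [646 -50  74];[293 187] [648 -65  65];[282 188] [642 -33  75];[285 188] [642 -42  75];[288 188] [642 -50  78];[295 188] [644 -71  68];[282 189] [639 -33  76];[285 189] [639 -42  77];[288 189] [640 -50  73];[282 190] [636 -33  74];[285 190] [637 -42  75];[288 190] [637 -51  71];[282 191] [634 -33  72];[285 191] [634 -42  75];[291 191] [635 -60  68];[283 192] [632 -36  66];[287 192] [632 -48  66];[295 192] [633 -71  67];[283 193] [629 -36  66];[287 193] [630 -48  65];[286 194] [627 -45  64];[282 195] [623 -34  65];[286 195] [623 -45  66];[277 196] [620 -19  66];[288 196] [621 -51  64];[296 196]
[... 18697 characters left out ...]
78];[290 258] [494 139  78];[293 258] [488 135  76];[296 258] [481 133  76];[284 259] [507 145  75];[287 259] [500 144  78];[290 259] [493 142  78];[293 259] [487 138  76];[296 259] [480 137  78];[284 260] [507 144  71];[287 260] [500 144  73];[290 260] [493 141  73];[293 260] [486 139  74];[296 260] [479 140  78];[283 261] [509 147  69];[286 261] [502 145  70];[289 261] [495 144  72];[292 261] [487 144  76];[295 261] [481 140  74];[298 261] [475 135  70];[286 262] [502 144  65];[289 262] [494 145  69];[292 262] [487 146  74];[295 262] [481 139  69];[298 262] [475 135  67];[290 263] [492 143  65];[293 263] [484 145  71];[296 263] [478 142  70];[294 264] [482 143  66];[297 264] [476 141  65];
```

```bash
cat > blobs.py <<'E'
from h import *
def dark(p,uv,r=4):
    g=p['img'].astype(float).mean(2); u,v=int(round(uv[0])),int(round(uv[1]))
    a=g[v-r:v+r+1,u-r:u+r+1]; bg=np.percentile(a,70); wt=np.clip(bg-a-6,0,None)
    yy,xx=np.mgrid[v-r:v+r+1,u-r:u+r+1]
    return np.array([(wt*xx).sum(),(wt*yy).sum()])/wt.sum()
E
python3 - <<'E'
from blobs import *
P=pickle.load(open('p0.pkl','rb'))
T=np.array([[266,99],[457,76],[477,222],[284,246]])/2.4+[110,150]
S=np.array([[169,282],[214,155],[342,173],[316,305]])/2+[150,110]
hT=np.array([438,192])/2.4+[110,150]; hS=np.array([310,186])/2+[150,110]
bT=np.array([420,91])/2.4+[110,150]; bS=np.array([217,172])/2+[150,110]
for n,C,h,b in(('top',T,hT,bT),('side',S,hS,bS)):
    p=P[n]; c=np.array([dark(p,x) for x in C]); X=onplane(p,c,.052)
    print(n,np.round(X[:,:2]*1000,1).tolist(),'centre',X.mean(0)*1000)
    ex=(X[1]+X[2]-X[0]-X[3]) ; print([np.round(np.linalg.norm(X[i]-X[(i+1)%4])*1000,1) for i in range(4)])
    for i in range(4):
        d=X[(i+1)%4]-X[i];print(np.degrees(np.arctan2(d[1],d[0])).round(1),end=' ')
    # corners order: fl(+y,-? )
    hh=dark(p,h,5);print('hole',hh,onplane(p,[hh],.062)*1000,'bolt',onplane(p,[dark(p,b,6)],.074)*1000)
for n,c in(('top',hT),('side',hS)):
    g=P[n]['img'];u,v=c.astype(int)
    cv2.imwrite(f'pics/h_{n}.png',cv2.resize(g[v-20:v+20,u-25:u+25,::-1],None,fx=14,fy=14,interpolation=0))
E
```

```text
top [[631.9, 146.3], [667.4, -86.9], [489.1, -114.1], [453.6, 119.5]] centre [560.49009101  16.21413455  52.        ]
[np.float64(235.9), np.float64(180.4), np.float64(236.3), np.float64(180.4)]
-81.4 -171.3 98.6 8.5 hole [291.95311949 229.61050405] [[522.96018765 -64.80203392  62.        ]] bolt [[643.05086228 -41.06965243  74.        ]]
side [[635.4, 144.2], [668.1, -85.5], [492.1, -116.5], [456.6, 117.5]] centre [563.05962146  14.92213381  52.        ]
[np.float64(232.0), np.float64(178.7), np.float64(236.7), np.float64(180.8)]
-81.9 -170.0 98.6 8.5 hole [304.17941335 202.60464279] [[524.52411202 -66.43053882  62.        ]] bolt [[644.20127403 -34.55476831  74.        ]]
```

```bash
python3 -c "
import cv2,numpy as np
cv2.imwrite('pics/hh.png',np.hstack([cv2.resize(cv2.imread('pics/h_top.png'),(400,320)),cv2.resize(cv2.imread('pics/h_side.png'),(400,320))]))"
```

```text
(no output)
```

View pics/hh.png

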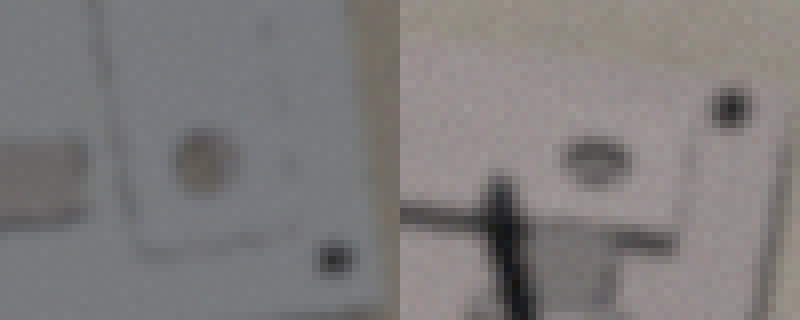

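Run:
```python
from blobs import *
P=pickle.load(open('p0.pkl','rb'))
p=P['top'];g=p['img'].astype(float).mean(2)
a=g[238:258,130:156]; print(np.round(a[:, :]).astype(int))
for n,c in(('top',(144,250)),('side',(269,335))):
    im=P[n]['img'];u,v=c
    cv2.imwrite(f'pics/p_{n}.png',cv2.resize(im[v-24:v+24,u-24:u+24,::-1],(390,390),interpolation=0))
cv2.imwrite('pics/pp.png',np.hstack([cv2.imread('pics/p_top.png'),cv2.imread('pics/p_side.png')]))
for c in((141,247),(141.5,247.5)): print(onplane(p,[c],.133))
for X in ([.462,.3525,.133],[.462,.3525,.075],[.462,.3525,.065]):
    print(proj(p,X),proj(P['side'],X))
```

```text
[[112 111 110 108 109 107  99  95  92  91  90  89  91  92  92  92  90  89
   92  92  93  94  94  93  89  86]
 [111 111 109 109 109 106  99  92  90  91  89  89  91  91  90  91  92  91
   91  92  94  94  93  92  90  85]
 [112 110 109 109 108 104  99  93  92  90  90  89  91  92  92  91  87  89
   89  88  89  95  95  93  89  88]
 [110 110 108 109 109 104  97  92  94  93  93  93  91  89  85  82  83  79
   74  75  79  88  95  93  88  85]
 [110 109 109 109 109 104  98  97 102 103 104 103  95  84  75  68  64  61
   58  56  62  80  87  90  87  84]
 [109 108 108 108 106 104 103 103 111 115 115 114 105  92  68  51  44  47
   44  47  52  61  75  86  88  84]
 [106 109 108 108 106 103 107 113 116 117 118 121 115 106  81  50  34  36
   39  43  45  51  63  75  83  86]
 [108 108 108 106 106 105 111 116 120 119 121 121 120 116  94  57  34  32
   31  38  42  46  56  70  80  85]
 [109 109 110 111 107 106 112 117 120 121 122 121 121 117 101  64  35  29
   30  38  45  44  58  73  83  85]
 [110 110 110 110 106 106 113 118 120 119 119 121 122 115  93  58  32  30
   31  35  43  51  61  79  85  87]
 [110 111 
[... 634 characters left out ...]
  85  83]
 [109 110 111 104  96  92  92  91  92  91  92  92  92  89  88  87  85  86
   89  94  96  93  90  86  87  82]
 [109 112 109 104  97  92  91  92  91  91  93  92  93  91  90  90  88  90
   93  95  96  94  91  87  86  80]
 [110 111 109 104  96  91  92  93  91  93  95  93  94  90  92  91  92  92
   93  95  96  93  89  86  84  79]
 [109 108 109 104  97  93  91  93  92  93  93  94  92  90  90  92  93  94
   93  97  95  94  90  86  84  77]]
[[0.45838418 0.34906354 0.133     ]]
[[0.45706065 0.34763572 0.133     ]]
[[139.80599139 245.63875674]] [[270.18940032 324.45069028]]
[[145.09078183 246.88162415]] [[270.52232837 339.8677599 ]]
[[145.95632077 247.08516247]] [[270.57692063 342.39102595]]
```

View pics/pp.png

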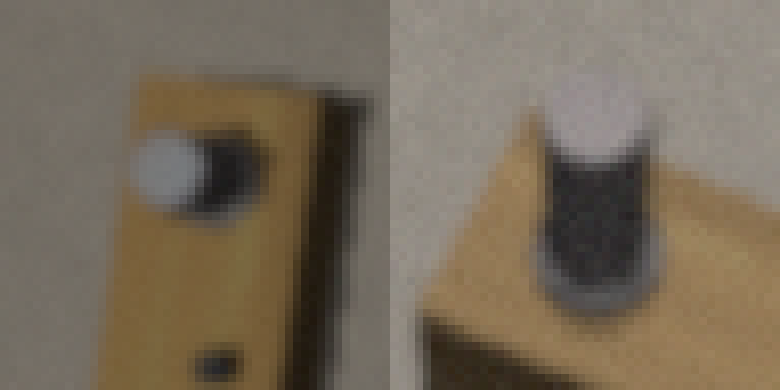

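>>> {"fn": "send_rows", "kwargs": {"deltas": [[[1.5, -1, 0, 0, 0, 2], [5, -3, 0, 0, 0, 4], [9, -5.5, -0.5, 0, 0, 6], [13, -8, -1, 0, 0, 8], [17, -10.5, -1.5, 0, 0, 11], [21, -13, -2, 0, 0, 14], [25, -15.5, -2.5, 0, 0, 17], [29, -18, -3, 0, 0, 20], [32, -20, -3, 0, 0, 21.5], [33.3, -20.8, -3, 0, 0, 21.5], [33.3, -20.8, -3, 0, 0, 21.5]]]}}

```text
clock: 2.1
tcp_pos: [0.4629, 0.3514, 0.2011]
orientation: [0.0, -0.073, 0.997, 0.0]
wrist_force: [-0.4, -0.4, -0.9]
finger_gap: 0.0856
```

Run:
```python
from h import *
s=get_state();print(s['clock'],s['tcp_pos'],s['orientation'],s['qvel'].__class__,s['joint_pos'])
p=read_camera('side');save(p,'side1');q=read_camera('top');save(q,'top1')
cv2.imwrite('pics/m1.png',np.hstack([cv2.resize(p['img'][230:400,190:350,::-1],(400,425),interpolation=2),cv2.resize(q['img'][180:310,80:202,::-1],(399,425),interpolation=2)]))
```

```text
2.1 [0.46286041 0.35144472 0.20106625] [ 2.38804479e-05 -7.33100473e-02  9.97309196e-01  5.91242463e-05] <class 'numpy.ndarray'> [5.11281250e-01 3.34812755e-01 2.23022754e-03 1.23812040e+00
 8.68380911e-05 3.64529508e-01]
```

View pics/m1.png

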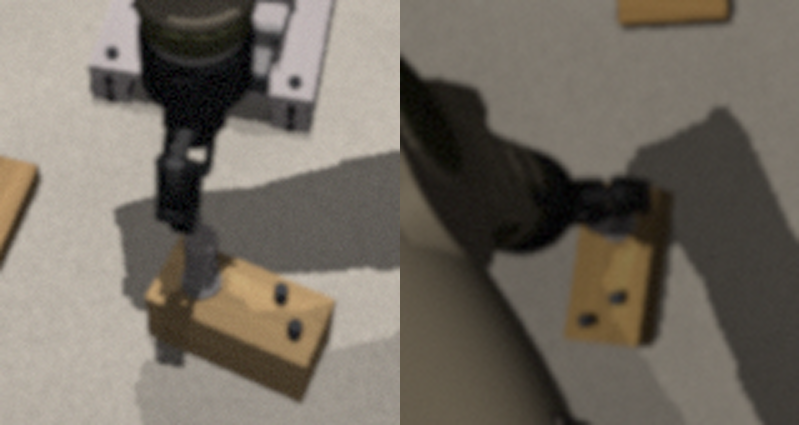

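>>> {"fn": "send_rows", "kwargs": {"deltas": [[[-0.1, 0, -3, 0, 0, 0], [-0.1, 0, -6, 0, 0, 0], [-0.1, 0, -8.5, 0, 0, 0], [-0.1, 0, -10.5, 0, 0, 0], [-0.1, 0, -11.2, 0, 0, 0], [-0.1, 0, -11.2, 0, 0, 0]]]}}

```text
clock: 2.8
tcp_pos: [0.4584, 0.3531, 0.0887]
orientation: [-0.001, -0.076, 0.997, -0.0]
wrist_force: [0.5, -0.4, -0.0]
finger_gap: 0.0859
```

Run:
```python
from h import *
s=get_state();print(s['clock'],s['tcp_pos'],s['wrist_force'])
p=read_camera('side');save(p,'side2');q=read_camera('top')
cv2.imwrite('pics/m2.png',np.hstack([cv2.resize(p['img'][270:390,210:330,::-1],(400,400),interpolation=2),cv2.resize(q['img'][200:300,100:200,::-1],(400,400),interpolation=2)]))
```

```text
2.8 [0.45835197 0.35314776 0.08867259] [ 0.47632606 -0.3806224  -0.00687428]
```

View pics/m2.png

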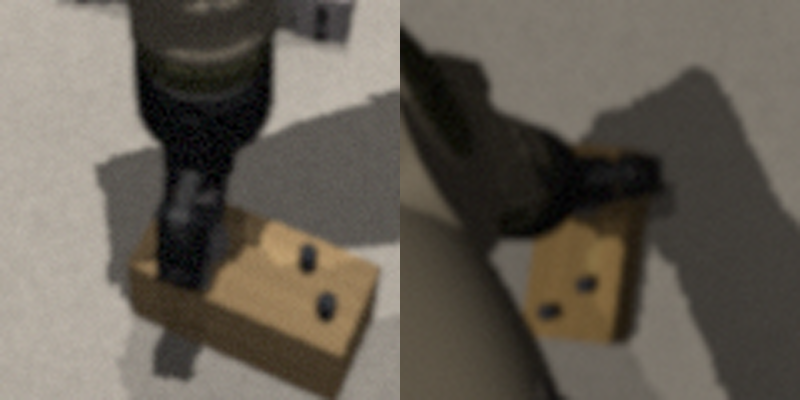

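>>> {"fn": "send_rows", "kwargs": {"deltas": [[[0.2, -0.1, 0, 0, 0, 0], [0.2, -0.1, 0, 0, 0, 0]]]}}

```text
clock: 3.1
tcp_pos: [0.4632, 0.352, 0.0906]
orientation: [0.001, -0.075, 0.997, 0.001]
wrist_force: [0.1, -0.1, 0.3]
finger_gap: 0.0856
```

>>> {"fn": "send_rows", "kwargs": {"deltas": [[[0, 0, 0, 0, 0, 0], [0, 0, 0, 0, 0, 0], [0, 0, 0, 0, 0, 0], [0, 0, 0, 0, 0, 0], [0, 0, 0, 0, 0, 0], [0, 0, 0, 0, 0, 0], [0, 0, 0, 0, 0, 0], [0, 0, 0, 0, 0, 0]]], "jaw": -1, "force": 60}}

```text
clock: 3.9
tcp_pos: [0.4622, 0.3516, 0.0894]
orientation: [0.0, -0.075, 0.997, 0.0]
wrist_force: [-0.4, -0.3, 2.5]
finger_gap: 0.0247
```

>>> {"fn": "send_rows", "kwargs": {"deltas": [[[0, 0, 1, 0, 0, 0], [0, 0, 3, 0, 0, 0], [0, 0, 6, 0, 0, 0], [0, 0, 9, 0, 0, 0], [0, 0, 12, 0, 0, 0], [0, 0, 15, 0, 0, 0], [0.2, -2, 17.5, 0, 0, 0], [0.7, -5, 18, 0, 0, 0], [1.2, -8.5, 18, 0, 0, 0], [1.8, -12.5, 18, 0, 0, 0], [2.3, -16.5, 18, 0, 0, 0], [2.8, -20.5, 18, 0, 0, 0]]]}}

```text
clock: 5.1
tcp_pos: [0.4898, 0.1451, 0.2695]
orientation: [-0.0, -0.075, 0.997, -0.0]
wrist_force: [0.6, 0.4, -2.0]
finger_gap: 0.0251
```

>>> {"fn": "send_rows", "kwargs": {"deltas": [[[0.6, -4, 0, 0, 0, 0], [1.2, -8, 0, 0, 0, 0], [1.8, -12, 0, 0, 0, 0], [2.4, -16, 0, 0, 0, 0], [2.8, -19, 0, 0, 0, 0], [3, -20.5, 0, 0, 0, 0], [3.1, -20.8, -3, 0, 0, 0], [3.1, -20.8, -6, 0, 0, 0], [3.1, -20.8, -8, 0, 0, 0], [3.1, -20.8, -9, 0, 0, 0], [3.1, -20.8, -9, 0, 0, 0]]]}}

```text
clock: 6.2
tcp_pos: [0.5201, -0.0607, 0.1781]
orientation: [-0.001, -0.075, 0.997, 0.001]
wrist_force: [-0.2, 0.1, -1.3]
finger_gap: 0.0248
```

Run:
```python
from h import *
s=get_state();print(s['clock'],s['tcp_pos'],s['orientation'],s['wrist_force'],s['finger_gap'])
p=read_camera('side');save(p,'side3');q=read_camera('top');save(q,'top3');pickle.dump({'side':p,'top':q},open('p3.pkl','wb'))
print(get_state()['tcp_pos'])
cv2.imwrite('pics/m3.png',np.hstack([cv2.resize(p['img'][130:250,240:360,::-1],(400,400),interpolation=2),cv2.resize(q['img'][170:290,210:330,::-1],(400,400),interpolation=2)]))
```

```text
6.2 [ 0.52009509 -0.06069803  0.17812112] [-1.47019638e-03 -7.54362970e-02  9.97149314e-01  6.70193225e-04] [-0.20794652  0.12655248 -1.32747586] 0.02481963155603199
[ 0.52160941 -0.06119464  0.18020525]
```

View pics/m3.png

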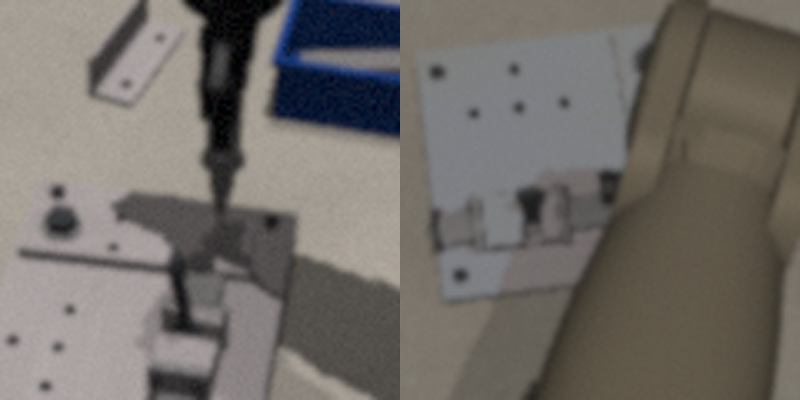

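Run:
```python
from h import *
p=pickle.load(open('p3.pkl','rb'))['side']
for z in(.101,.137,.156): print(z,proj(p,[.5205,-.061,z]))
print(proj(p,[.5214,-.0608,.062]),proj(p,[.522,-.0658,.062]))
cv2.imwrite('pics/t3.png',cv2.resize(p['img'][165:225,275:335,::-1],(600,600),interpolation=2))
```

```text
0.101 [[305.59208642 193.51500931]]
0.137 [[306.16324286 183.13868917]]
0.156 [[306.47369536 177.48813095]]
[[304.65194199 204.26063472]] [[305.0089565  202.98329891]]
```

View pics/t3.png

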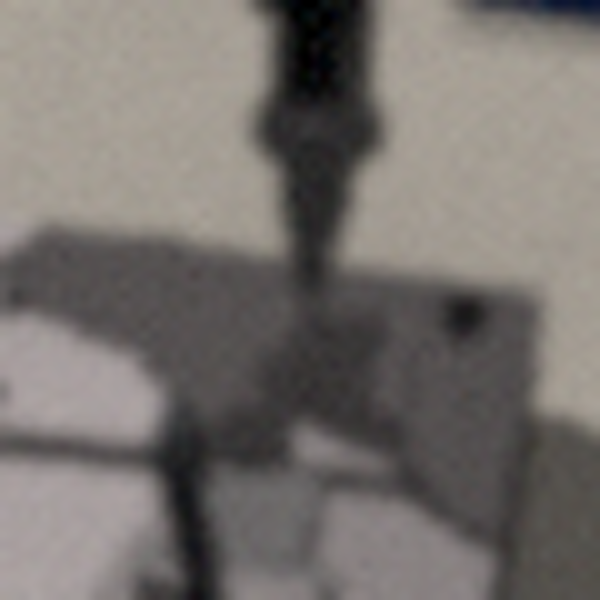

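>>> {"fn": "send_rows", "kwargs": {"deltas": [[[0.25, -0.15, -0.5, 0, 0, 0], [0.25, -0.15, -1.5, 0, 0, 0], [0.25, -0.15, -2.5, 0, 0, 0], [0.25, -0.15, -3.5, 0, 0, 0], [0.25, -0.15, -4.2, 0, 0, 0], [0.25, -0.15, -4.7, 0, 0, 0], [0.25, -0.15, -5.2, 0, 0, 0], [0.25, -0.15, -5.5, 0, 0, 0], [0.25, -0.15, -5.5, 0, 0, 0]]]}}

```text
clock: 7.2
tcp_pos: [0.5235, -0.0629, 0.1239]
orientation: [-0.0, -0.075, 0.997, 0.0]
wrist_force: [-0.0, 0.2, -1.5]
finger_gap: 0.0244
```

Run:
```python
from h import *
p=read_camera('side');save(p,'side4')
s=get_state();print(s['clock'],s['tcp_pos'],s['orientation'],s['wrist_force'],s['ft_torque'],s['finger_gap'])
cv2.imwrite('pics/t4.png',cv2.resize(p['img'][165:225,275:335,::-1],(600,600),interpolation=2))
```

```text
7.25 [ 0.52371294 -0.06293683  0.12429937] [-1.36969817e-05 -7.51392219e-02  9.97173051e-01  5.25434727e-05] [ 0.35014685  0.42388828 -2.28691572] [ 0.01225369  0.02676949 -0.01379222] 0.024422527994807843
```

View pics/t4.png

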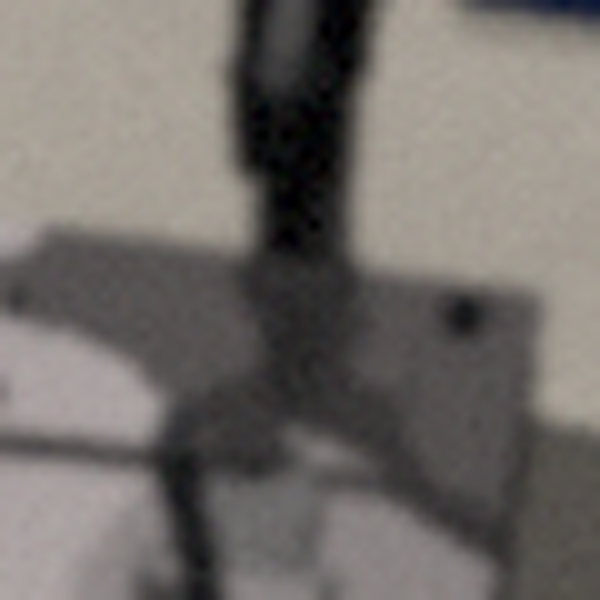

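>>> {"fn": "send_rows", "kwargs": {"deltas": [[[0, 0.05, -0.4, 0, 0, 0], [0, 0.1, -0.8, 0, 0, 0], [0, 0.1, -1.2, 0, 0, 0], [0, 0.1, -1.2, 0, 0, 0]]]}}

```text
clock: 7.65
tcp_pos: [0.524, -0.0628, 0.1121]
orientation: [0.0, -0.075, 0.997, -0.001]
wrist_force: [0.4, -4.0, -2.2]
finger_gap: 0.0249
```

>>> {"fn": "send_rows", "kwargs": {"deltas": [[[0, 0.05, -0.3, 0, 0, 0], [0, 0.05, -0.6, 0, 0, 0], [0, 0.05, -0.6, 0, 0, 0]]]}}

```text
clock: 7.95
tcp_pos: [0.5236, -0.0616, 0.106]
orientation: [-0.0, -0.075, 0.997, -0.0]
wrist_force: [0.4, -4.3, -1.3]
finger_gap: 0.0246
```

>>> {"fn": "send_rows", "kwargs": {"deltas": [[[0, 0.05, -0.3, 0, 0, 0], [0, 0.05, -0.6, 0, 0, 0], [0, 0.05, -0.6, 0, 0, 0]]]}}

```text
clock: 8.25
tcp_pos: [0.5233, -0.0607, 0.0996]
orientation: [-0.0, -0.075, 0.997, 0.0]
wrist_force: [1.1, -4.3, -3.5]
finger_gap: 0.0246
```

>>> {"fn": "send_rows", "kwargs": {"deltas": [[[0, 0.0, -0.3, 0, 0, 0], [0, 0.0, -0.5, 0, 0, 0], [0, 0.0, -0.5, 0, 0, 0]]]}}

```text
clock: 8.55
tcp_pos: [0.5234, -0.0608, 0.0948]
orientation: [-0.0, -0.075, 0.997, 0.0]
wrist_force: [0.1, -4.0, -3.8]
finger_gap: 0.0249
```

>>> {"fn": "send_rows", "kwargs": {"deltas": [[[0, 0.0, -0.2, 0, 0, 0], [0, 0.0, -0.4, 0, 0, 0], [0, 0.0, -0.4, 0, 0, 0]]]}}

```text
clock: 8.85
tcp_pos: [0.5234, -0.0608, 0.091]
orientation: [-0.0, -0.075, 0.997, 0.0]
wrist_force: [-0.5, -4.5, -3.7]
finger_gap: 0.0247
```

>>> {"fn": "send_rows", "kwargs": {"deltas": [[[0, 0.0, -0.2, 0, 0, 0], [0, 0.0, -0.4, 0, 0, 0], [0, 0.0, -0.4, 0, 0, 0]]]}}

```text
clock: 9.15
tcp_pos: [0.5235, -0.0608, 0.0869]
orientation: [-0.0, -0.075, 0.997, 0.0]
wrist_force: [-2.1, -4.3, -2.9]
finger_gap: 0.0248
```

>>> {"fn": "send_rows", "kwargs": {"deltas": [[[0, 0.0, -0.1, 0, 0, 0], [0, 0.0, -0.2, 0, 0, 0], [0, 0.0, -0.2, 0, 0, 0]]]}}

```text
clock: 9.45
tcp_pos: [0.5236, -0.0608, 0.0863]
orientation: [0.0, -0.075, 0.997, -0.0]
wrist_force: [-5.2, -2.5, 7.2]
finger_gap: 0.0244
```

>>> {"fn": "send_rows", "kwargs": {"deltas": [[[-0.05, 0.0, -0.05, 0, 0, 0], [-0.05, 0.0, -0.1, 0, 0, 0], [-0.05, 0.0, -0.1, 0, 0, 0]]]}}

```text
clock: 9.75
tcp_pos: [0.5236, -0.0608, 0.0862]
orientation: [0.001, -0.075, 0.997, -0.0]
wrist_force: [-5.5, -1.6, 11.2]
finger_gap: 0.0247
```

>>> {"fn": "send_rows", "kwargs": {"deltas": [[[0, 0, 0, 0, 0, 0], [0, 0, 0, 0, 0, 0], [0, 0, 0, 0, 0, 0], [0, 0, 0, 0, 0, 0], [0, 0, 0, 0, 0, 0], [0, 0, 0, 0, 0, 0]]], "jaw": 0.4}}

```text
clock: 10.35
tcp_pos: [0.5232, -0.0608, 0.0842]
orientation: [-0.0, -0.075, 0.997, 0.0]
wrist_force: [-0.1, 0.3, 0.5]
finger_gap: 0.0598
```

>>> {"fn": "send_rows", "kwargs": {"deltas": [[[0, 0, 2, 0, 0, 0], [0, 0, 5, 0, 0, 0], [0, 0, 8, 0, 0, 0], [0, 0, 11, 0, 0, 0], [-0.3, 2, 12.5, 0, 0, 0], [-0.8, 5.5, 12.5, 0, 0, 0], [-1.4, 10, 12.5, 0, 0, 0], [-1.9, 14.5, 12.5, 0, 0, 0], [-2.4, 18.5, 12.5, 0, 0, 0], [-2.6, 20.5, 12.5, 0, 0, 0], [-2.6, 20.5, 12.5, 0, 0, 0]]], "jaw": 0.4}}

```text
clock: 11.45
tcp_pos: [0.4966, 0.1466, 0.2093]
orientation: [-0.0, -0.077, 0.997, 0.0]
wrist_force: [-0.5, -0.3, -0.6]
finger_gap: 0.0596
```

Run:
```python
from h import *
p=read_camera('side');save(p,'side5');q=read_camera('top');pickle.dump({'side':p,'top':q},open('p5.pkl','wb'))
s=get_state();print(s['clock'],s['tcp_pos'],s['wrist_force'])
cv2.imwrite('pics/m5.png',np.hstack([cv2.resize(p['img'][150:270,230:350,::-1],(400,400),interpolation=2),cv2.resize(q['img'][170:290,210:330,::-1],(400,400),interpolation=2)]))
```

```text
11.55 [0.49709255 0.1442607  0.20921259] [ 0.47344203 -0.37740759  0.31682228]
```

View pics/m5.png

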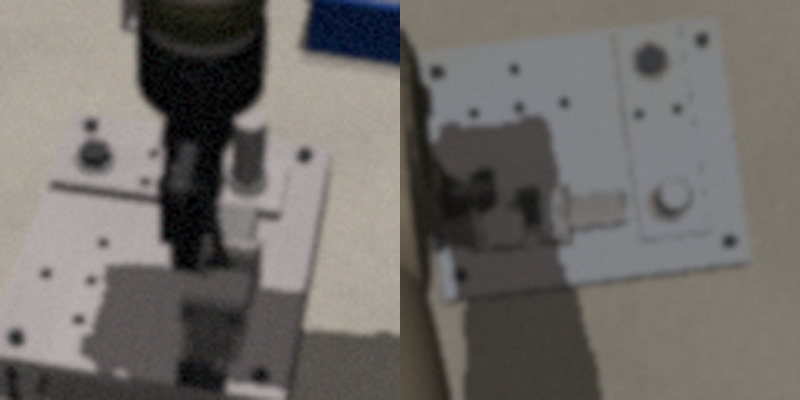

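>>> {"fn": "send_rows", "kwargs": {"deltas": [[[0, 0, 0, 0, 0, 0], [0, 0, -2, 0, 0, 0], [0, 0, -4, 0, 0, 0], [0, 0, -6, 0, 0, 0], [0, 0, -8, 0, 0, 0], [0, 0, -10, 0, 0, 0], [0, 0, -11.5, 0, 0, 0], [0, 0, -12.3, 0, 0, 0], [0, 0, -12.3, 0, 0, 0]]], "jaw": -1}}

```text
clock: 12.45
tcp_pos: [0.4966, 0.143, 0.0853]
orientation: [-0.001, -0.074, 0.997, -0.0]
wrist_force: [0.3, -0.1, 0.4]
finger_gap: 0.0001
```

Run:
```python
from h import *
p=read_camera('side');save(p,'side6');q=read_camera('top')
s=get_state();print(s['clock'],s['tcp_pos'],s['wrist_force'],s['finger_gap'])
cv2.imwrite('pics/m6.png',np.hstack([cv2.resize(p['img'][170:290,230:350,::-1],(400,400),interpolation=2),cv2.resize(q['img'][170:290,190:310,::-1],(400,400),interpolation=2)]))
```

```text
12.55 [0.49767207 0.1435437  0.08681053] [-0.143858    0.34911637  0.2970827 ] -0.00022006381738886465
```

View pics/m6.png

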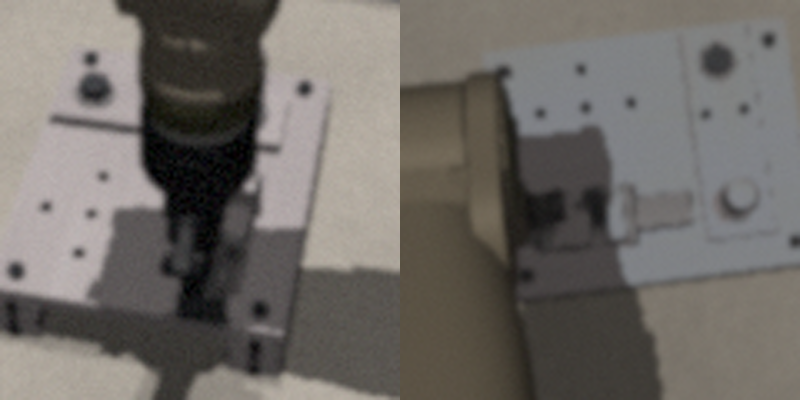

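>>> {"fn": "send_rows", "kwargs": {"deltas": [[[0.1, -0.6, 0, 0, 0, 0], [0.2, -1.2, 0, 0, 0, 0], [0.3, -1.8, 0, 0, 0, 0], [0.35, -2.4, 0, 0, 0, 0], [0.45, -3, 0, 0, 0, 0], [0.55, -3.6, 0, 0, 0, 0], [0.6, -4.2, 0, 0, 0, 0], [0.7, -4.8, 0, 0, 0, 0], [0.8, -5.4, 0, 0, 0, 0], [0.9, -6, 0, 0, 0, 0], [0.95, -6.5, 0, 0, 0, 0], [0.95, -6.5, 0, 0, 0, 0]]]}}

```text
clock: 13.75
tcp_pos: [0.5068, 0.0782, 0.0862]
orientation: [-0.0, -0.075, 0.997, -0.0]
wrist_force: [0.2, 0.8, 1.3]
finger_gap: 0.0
```

Run:
```python
from h import *
p=read_camera('side');save(p,'side7');q=read_camera('top')
s=get_state();print(s['clock'],s['tcp_pos'],s['wrist_force'],s['finger_gap'])
cv2.imwrite('pics/m7.png',np.hstack([cv2.resize(p['img'][150:270,230:350,::-1],(400,400),interpolation=2),cv2.resize(q['img'][170:290,210:330,::-1],(400,400),interpolation=2)]))
```

```text
13.85 [0.50608612 0.07872461 0.08586623] [0.14290752 0.24869201 0.60933097] -0.00015151514251085318
```

View pics/m7.png

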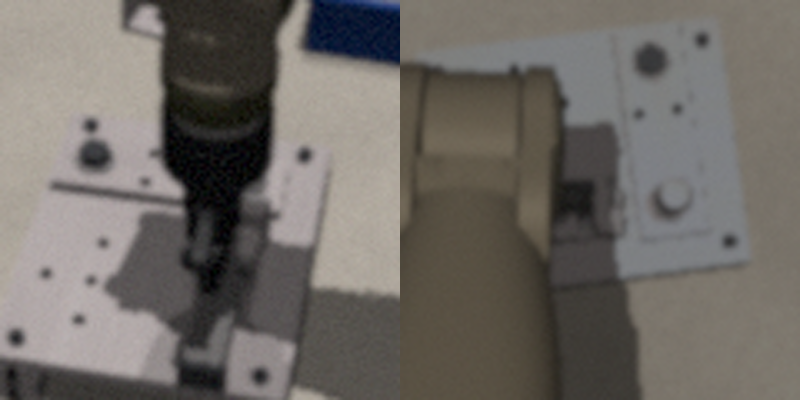

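>>> {"fn": "send_rows", "kwargs": {"deltas": [[[0.05, -0.4, 0, 0, 0, 0], [0.1, -0.8, 0, 0, 0, 0], [0.15, -1.1, 0, 0, 0, 0], [0.15, -1.1, 0, 0, 0, 0]]]}}

```text
clock: 14.25
tcp_pos: [0.508, 0.0676, 0.0861]
orientation: [-0.0, -0.075, 0.997, -0.0]
wrist_force: [-0.2, 0.8, 0.5]
finger_gap: -0.0002
```

>>> {"fn": "send_rows", "kwargs": {"deltas": [[[0.03, -0.2, 0, 0, 0, 0], [0.06, -0.4, 0, 0, 0, 0], [0.06, -0.4, 0, 0, 0, 0]]]}}

```text
clock: 14.55
tcp_pos: [0.5089, 0.0638, 0.0863]
orientation: [0.0, -0.075, 0.997, -0.0]
wrist_force: [-0.2, 0.7, 0.4]
finger_gap: 0.0001
```

>>> {"fn": "send_rows", "kwargs": {"deltas": [[[0.03, -0.2, 0, 0, 0, 0], [0.05, -0.3, 0, 0, 0, 0], [0.05, -0.3, 0, 0, 0, 0]]]}}

```text
clock: 14.85
tcp_pos: [0.5092, 0.0624, 0.0865]
orientation: [0.0, -0.076, 0.997, 0.001]
wrist_force: [-0.8, 7.3, 2.9]
finger_gap: -0.0002
```

>>> {"fn": "send_rows", "kwargs": {"deltas": [[[0.03, -0.2, 0, 0, 0, 0], [0.05, -0.3, 0, 0, 0, 0], [0.05, -0.3, 0, 0, 0, 0]]]}}

```text
clock: 15.15
tcp_pos: [0.51, 0.0612, 0.0872]
orientation: [0.001, -0.077, 0.997, 0.003]
wrist_force: [-2.3, 16.0, 8.7]
finger_gap: 0.0
```

>>> {"fn": "send_rows", "kwargs": {"deltas": [[[-0.1, 1, 0, 0, 0, 0], [-0.3, 2, 0, 0, 0, 0], [-0.3, 2, 3, 0, 0, 0], [-0.3, 2, 7, 0, 0, 0], [-0.3, 2, 11, 0, 0, 0], [-1.3, 0, 12, 0, 0, 0], [-2.2, -3, 12, 0, 0, 0], [-3, -6, 12, 0, 0, 0], [-3.5, -7, 12, 0, 0, 0], [-3.5, -7, 12, 0, 0, 0]]]}}

```text
clock: 16.15
tcp_pos: [0.4742, -0.0128, 0.2062]
orientation: [-0.0, -0.074, 0.997, 0.0]
wrist_force: [0.4, 0.2, -0.3]
finger_gap: 0.0006
```

Run:
```python
from blobs import *
p=read_camera('side');save(p,'side8');q=read_camera('top')
s=get_state();print(s['clock'],s['tcp_pos'],s['wrist_force'],s['finger_gap'])
W=cloud(p)
m=(W[...,2]>.1)&(abs(W[...,0]-.52)<.05)&(abs(W[...,1]+.0)<.03)
for i in np.argwhere(m)[::2][:40]: print(i[::-1],np.round(W[i[0],i[1]]*1000).astype(int),end=';')
cv2.imwrite('pics/m8.png',np.hstack([cv2.resize(p['img'][150:270,230:350,::-1],(400,400),interpolation=2),cv2.resize(q['img'][170:290,210:330,::-1],(400,400),interpolation=2)]))
```

```text
16.25 [ 0.47485436 -0.01152004  0.20618728] [ 0.03369222  0.64107663 -0.01712485] 5.031857826436251e-06
[301   0] [524  22 627];[303   0] [520  25 629];[305   0] [516  27 630];[301   1] [524  22 626];[303   1] [520  23 626];[305   1] [515  27 629];[308   1] [510  29 630];[303   2] [520  23 625];[305   2] [515  27 627];[302   3] [522  25 623];[304   3] [518  25 624];[306   3] [514  27 625];[303   4] [519  28 623];[305   4] [516  24 622];[303   5] [520  24 620];[305   5] [516  23 620];[307   5] [511  28 622];[304   6] [518  25 619];[306   6] [514  26 619];[308   6] [509  30 622];[304   7] [518  24 617];[306   7] [514  25 618];[308   7] [509  28 619];[305   8] [515  27 616];[307   8] [511  27 617];[309   8] [507  30 619];[306   9] [514  25 614];[308   9] [510  26 615];[307  10] [512  26 613];[309  10] [508  27 614];[307  11] [511  27 612];[309  11] [507  29 613];[311  11] [504  29 613];[309  12] [507  28 611];[309  13] [508  25 608];[311  13] [504  25 609];[311  14] [504  28 608];[314  14] [499  26 608];[311  15] [504  27 606];[314  15] [498  29 607];
```

View pics/m8.png

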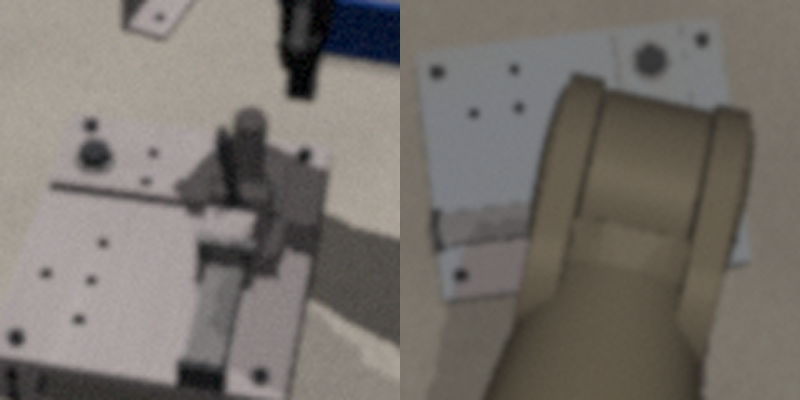

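>>> {"fn": "send_rows", "kwargs": {"deltas": [[[0, 0.4, -2, 0, 0, 0], [0, 0.4, -4, 0, 0, 0], [0, 0.4, -5.5, 0, 0, 0], [0, 0.4, -6, 0, 0, 0], [0, 0.4, -6, 0, 0, 0]]]}}

```text
clock: 16.75
tcp_pos: [0.4745, -0.007, 0.1456]
orientation: [-0.001, -0.076, 0.997, 0.0]
wrist_force: [0.4, -0.4, 0.0]
finger_gap: 0.0
```

>>> {"fn": "send_rows", "kwargs": {"deltas": [[[1, 0.15, 0, 0, 0, 0], [2, 0.3, 0, 0, 0, 0], [2.8, 0.4, 0, 0, 0, 0], [3.2, 0.5, -0.1, 0, 0, 0], [3.9, 0.6, -0.2, 0, 0, 0], [4.6, 0.7, -0.35, 0, 0, 0], [4.6, 0.7, -0.35, 0, 0, 0]]]}}

```text
clock: 17.45
tcp_pos: [0.5215, -0.0008, 0.1425]
orientation: [0.0, -0.075, 0.997, 0.0]
wrist_force: [0.7, 0.9, -0.0]
finger_gap: 0.0002
```

Run:
```python
from blobs import *
p=read_camera('side');save(p,'side9')
s=get_state();print(s['clock'],s['tcp_pos'],s['wrist_force'],s['finger_gap'])
cv2.imwrite('pics/m9.png',cv2.resize(p['img'][150:270,230:350,::-1],(600,600),interpolation=2))
```

```text
17.5 [ 0.52107637 -0.00086125  0.14249743] [ 0.68075687 -0.57399166  0.37507026] -3.291368718556433e-05
```

View pics/m9.png

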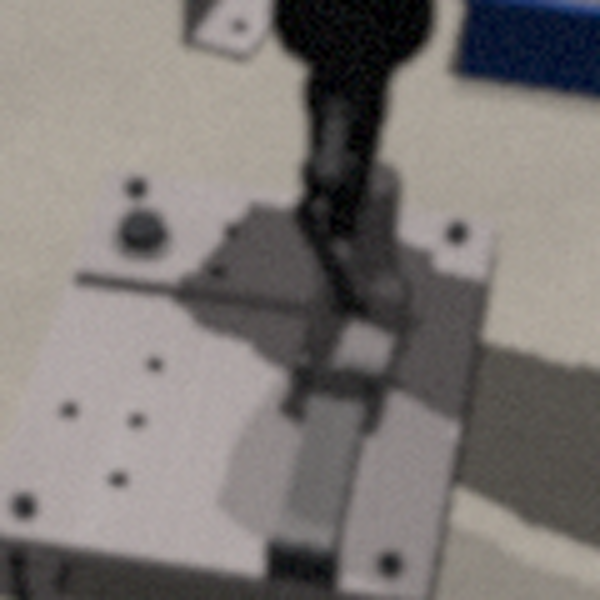

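>>> {"fn": "send_rows", "kwargs": {"deltas": [[[0.5, 0.1, -0.2, 0, 0, 0], [1, 0.15, -0.5, 0, 0, 0], [1.5, 0.2, -0.8, 0, 0, 0], [1.9, 0.3, -1.2, 0, 0, 0], [2.4, 0.35, -1.6, 0, 0, 0], [2.75, 0.4, -2.05, 0, 0, 0], [2.75, 0.4, -2.05, 0, 0, 0]]]}}

```text
clock: 18.2
tcp_pos: [0.5494, 0.0032, 0.1226]
orientation: [0.001, -0.075, 0.997, 0.0]
wrist_force: [-1.0, 1.2, 3.2]
finger_gap: -0.0002
```

>>> {"fn": "send_rows", "kwargs": {"deltas": [[[0.3, 0.05, -0.5, 0, 0, 0], [0.6, 0.1, -1, 0, 0, 0], [0.8, 0.1, -1.5, 0, 0, 0], [0.95, 0.15, -2.05, 0, 0, 0], [1.05, 0.15, -2.5, 0, 0, 0], [1.1, 0.15, -2.8, 0, 0, 0], [1.1, 0.15, -2.8, 0, 0, 0]]]}}

```text
clock: 18.9
tcp_pos: [0.561, 0.0049, 0.0952]
orientation: [0.002, -0.075, 0.997, 0.0]
wrist_force: [0.5, 2.3, 5.3]
finger_gap: -0.0001
```

Run:
```python
from blobs import *
p=read_camera('side');save(p,'side10')
s=get_state();print(s['clock'],s['tcp_pos'],s['wrist_force'],s['finger_gap'])
cv2.imwrite('pics/m10.png',cv2.resize(p['img'][150:270,230:350,::-1],(600,600),interpolation=2))
```

```text
18.95 [0.56094312 0.00493601 0.09521314] [0.21879304 1.89431487 5.72919163] 2.3860786690110494e-05
```

View pics/m10.png

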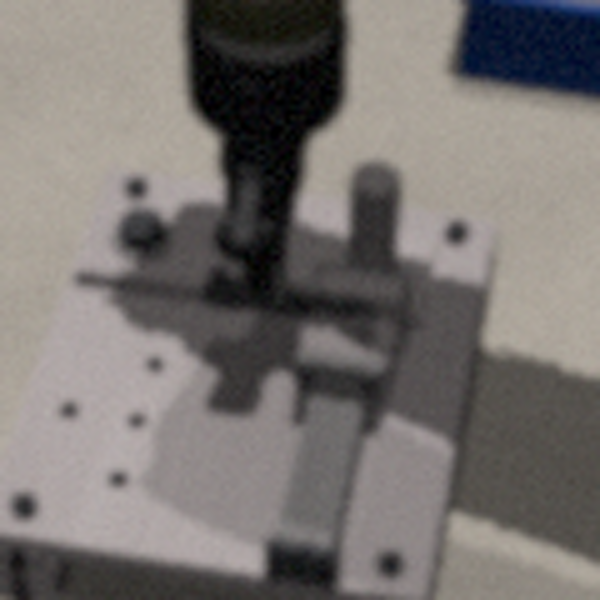

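>>> {"fn": "send_rows", "kwargs": {"deltas": [[[0.2, 0, -0.15, 0, 0, 0], [0.4, 0, -0.3, 0, 0, 0], [0.4, 0, -0.4, 0, 0, 0], [0.4, 0, -0.4, 0, 0, 0]]]}}

```text
clock: 19.35
tcp_pos: [0.5616, 0.0049, 0.0938]
orientation: [-0.001, -0.075, 0.997, -0.0]
wrist_force: [-15.4, 2.6, 29.7]
finger_gap: -0.0001
```

>>> {"fn": "send_rows", "kwargs": {"deltas": [[[-0.3, 0, 0.5, 0, 0, 0], [-0.3, 0.2, 3, 0, 0, 0], [-0.3, 0.5, 7, 0, 0, 0], [-0.3, 0.8, 12, 0, 0, 0], [-1, 4, 14, 0, 0, 0], [-2, 8, 14, 0, 0, 0], [-3, 12, 14, 0, 0, 0], [-4, 16, 14, 0, 0, 0], [-5, 20, 14, 0, 0, 0], [-6, 24, 14, 0, 0, 0], [-6, 25, 14, 0, 0, 0], [-6, 25, 14, 0, 0, 0]]]}}

```text
clock: 20.55
tcp_pos: [0.5032, 0.2562, 0.2298]
orientation: [-0.0, -0.077, 0.997, -0.0]
wrist_force: [0.1, -0.9, 0.1]
finger_gap: 0.0002
```

Run:
```python
from blobs import *
p=read_camera('side');save(p,'side11');q=read_camera('top');save(q,'top11')
s=get_state();print(s['clock'],s['tcp_pos'],s['wrist_force'],s['finger_gap'])
C=np.array([.5611,.0158]);a=np.radians(8.5);R=np.array([[np.cos(a),np.sin(a)],[-np.sin(a),np.cos(a)]])
for nm,cam in(('side',p),('top',q)):
    W=cloud(cam);F=W.copy();F[...,:2]=(W[...,:2]-C)@R.T;F*=1000
    f=lambda x0,x1,y0,y1,z0,z1:F[(F[...,0]>x0)&(F[...,0]<x1)&(F[...,1]>y0)&(F[...,1]<y1)&(F[...,2]>z0)&(F[...,2]<z1)]
    L=f(-10,40,-25,5,72,130);print(nm,'lever n',len(L),L.max(0) if len(L) else '',np.median(L[:,2]) if len(L) else '')
    if len(L): print(np.round(np.polyfit(L[:,0],L[:,2],1),3))
    S=f(-75,-25,-60,60,84,110);print('stop y range',np.percentile(S[:,1],[1,50,99]))
    H=f(-75,-25,-100,-45,120,145);print('pin top',H.mean(0),np.percentile(H[:,2],[50,95]))
cv2.imwrite('pics/m11.png',np.hstack([cv2.resize(p['img'][150:270,230:350,::-1],(400,400),interpolation=2),cv2.resize(q['img'][170:290,210:330,::-1],(400,400),interpolation=2)]))
```

```text
20.65 [0.50359818 0.25409485 0.2299079 ] [-0.60109676 -0.78366067 -0.22608777] -2.4145636592749174e-05
side lever n 5 [-7.11382063 -3.97538099 95.51038774] 92.80199999072478
[-0.465 87.922]
stop y range [-59.65958032   2.39273117  42.04857883]
pin top [-49.39453584 -66.70718031 128.54989112] [129.71576148 133.50875631]
top lever n 73 [ 25.74085425  -1.77783111 100.6914169 ] 94.88537111850135
[4.400e-02 9.437e+01]
stop y range [-41.13432555   0.55559465  39.42529894]
pin top [-52.39386294 -70.90089255 130.25135795] [130.42288216 133.58060103]
```

View pics/m11.png

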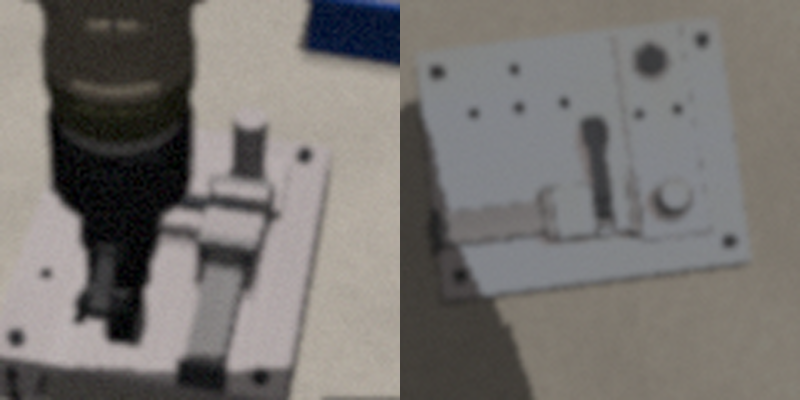

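```bash
python3 -c "
from workcell import *
print(hand_in(),get_state()['clock'])"
```

```text
the job is handed in; nothing more can be done
the job is handed in; nothing more can be done
```

The pin is home in both holes, the stop is up against the strap, and the cam lever is over flat. I handed the job in at about 21 s; it reports no verdict.

**Pin:** The taper pulled the strap into line at about 4 N. The collar seated with the gripper at the predicted height (86 mm, contact rising to 11 N). In the last pictures the handle top measures about 130 mm, which matches a pin fully home. It sits within about 2.5 mm of the hole axis in the top view. The side view reads 3.3 mm off along y, but it mainly sees the handle's near side.

**Stop:** It met the strap where expected and I pressed it up to 16 N. In the last top picture it spans about y = -41 to +39 mm, against a nominal -40 to +40.

**Lever:** I pressed it to its end stop, about 30 N. The top depth map shows it flat, with a slope of 0.04, or about 1.5 rad.

**Not confirmed:** The last side picture gave no useful lever or stop check because the gripper partly covered it. I did not measure the strap gap or the hole offset directly at the end. They rest on the seated pin, the stop contact force and the top picture. The arm had moved clear of everything, and I did not go near the bystanders.

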